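# Sweep the cup-warmer's touch ring up to full and hold

### The job

Turn the cup warmer up to full on its round touch panel: set the fingertips down on the smallest dot and run them lightly along the curved row, in one unbroken stroke over every dot in turn up to the largest, orange one, with the sprung disc pressed down slightly all the way but never pushed hard. Finish while holding: keep the fingertips resting on the orange dot with the disc still slightly pressed, and leave the bowl, basket, creamer and weight where they stand.

Things in the scene. Friction and masses are not known exactly. Their poses are not given: they have to be found in the camera images.
- touch_panel: Round control panel lying fixed on the granite: a chrome base 216 mm across and 12 mm thick (origin: centre of its underside, z up) that carries a dark round sprung disc 196 mm across, whose flat top stands 29 mm above the granite when untouched. The panel may be turned to any heading.
- touch_disc (a joint): How far the whole disc is pressed down, in m: 0 untouched, 0.008 at its hard stop. It moves straight down wherever it is pressed, needs about 0.5 N to start and about 7.6 N at the stop (roughly 0.9 N per mm), and springs back up.
- dot1 (a point): Centre of dot 1 (white, the smallest and first; 8 mm across) on the disc's top face; z up. It moves down with the disc.
- dot2 (a point): Centre of dot 2 (white; 10 mm across) on the disc's top face; z up. It moves down with the disc.
- dot3 (a point): Centre of dot 3 (white; 12 mm across) on the disc's top face; z up. It moves down with the disc.
- dot4 (a point): Centre of dot 4 (white; 14 mm across) on the disc's top face; z up. It moves down with the disc.
- dot5 (a point): Centre of dot 5 (white; 16 mm across) on the disc's top face; z up. It moves down with the disc.
- dot6 (a point): Centre of dot 6 (white; 18 mm across) on the disc's top face; z up. It moves down with the disc.
- dot7 (a point): Centre of dot 7 (white; 20 mm across) on the disc's top face; z up. It moves down with the disc.
- dot8 (a point): Centre of dot 8 (white; 22 mm across) on the disc's top face; z up. It moves down with the disc.
- dot9 (a point): Centre of dot 9 (orange, the largest and last; 24 mm across) on the disc's top face; z up. It moves down with the disc.
- disc_center (a point): Centre of the disc's top face, the middle of the circle of dots. The nine dots lie 75 mm from it, 26 degrees (34 mm) apart, joined by a thin grey C-shaped line, and grow from 8 mm (dot 1) to 24 mm (dot 9). The disc stays level; its frame is the panel's: dot 5 lies along +x, and the numbers grow counter-clockwise seen from above.
- gap (a point): Point on the disc's top face in the middle of the open part of the C, where there are no dots, 75 mm from the centre and opposite dot 5.
- latte_bowl: White porcelain bowl, 112 mm across, 62 mm high, loose on the granite; origin at the centre of its underside. To be left alone.
- filter_basket: Small open steel cup, 68 mm across its rim, 27 mm high, loose on the granite; origin at the centre of its underside. To be left alone.
- creamer: Pewter jug, 66 mm across, 72 mm high, with a loop handle that stands out to 53 mm from its axis on its +y side; loose; origin at the centre of its underside. To be left alone.
- portafilter_weight: Squat chrome weight with a knob, 58 mm across, 47 mm high, loose; origin at the centre of its underside. To be left alone.
- cupboard: Low birch cupboard that stands fixed on the work surface: 380 mm deep (x), 920 mm wide (y), its black granite top 160 mm above its origin (centre of its underside). The panel and the four loose things stand on that top.

How it is judged:
By the outcome, as a careful person would: the job done as asked, in the order asked, and still so for the second after the job is handed in, while the arm keeps its last pose, push and grip.
It also fails if it takes over 48 s, if anything falls off the work surface, if the arm or the gripper's body presses on something with over 40 N, if the wrist force passes 120 N, or if a joint passes its speed limit or range.

### The arm

A 7-joint arm with a two-finger parallel gripper is mounted at the origin on the work surface. World frame = base frame: x ahead of the robot, y to its left, z up, the work surface at z = 0. Lengths are in mm, angles in rad, forces in N, time in s.
With the tool pointing down it reaches from about 400 to 875 mm from the base axis. Payload 4.4 kg.
Tool frame: the origin (TCP) lies at the very end of the fingers, on their centre line; the grasp point (between the pads) lies 19 mm behind it; z points along the fingers, y is the line along which they close (so a half turn about z gives the same grasp; the last joint's range is limited). The gripper opens to 85 mm and grips with 20 to 120 N. Pads are 22 mm wide; open, the fingers measure 114 mm over their backs; the gripper's body (76 mm by 85 mm) begins 54 mm behind the grasp point. The pads swing forward as they close: fully open they stand 13 mm farther back than shut.
Start: joints at [-1.341, 0.628, 0.038, 1.517, -0.027, 0.996, -0.02], TCP at [189.454, 621.792, 231.313] pointing down, gripper open.
Joint ranges: [-3.06, 3.06], [-0.37, 2.12], [-1.25, 1.32], [0.18, 2.47], [-1.1, 4.24], [0.23, 1.98], [-2.94, 2.94]. Speed limits (rad/s): [2.57, 2.57, 3.14, 3.14, 3.14, 3.14, 3.14].

### API

Orientations are given as [roll, pitch, yaw] about the fixed x, y, z axes, in that order (R = Rz(yaw) Ry(pitch) Rx(roll)).
In Python, from cell import ctrl gives the robot as it stands.
- The arm moves only by the tool step_arm, never from a script. Its argument "series" is a list that holds one entry, the list of rows, each a list of 7 numbers: the turn, a rotation vector about the tool's x, y, z as a fraction of full scale, then the shift along the tool's x, y, z as a fraction of full scale, then the closure, from 0 (fully open) to 1 (shut). In form: [[[ax, ay, az, tx, ty, tz, gripper], ...]]. A call has 1 to 12 rows; each row shifts and turns the commanded pose from where the row before left it, along the tool's axes as they then stand; what a row does not reach is not made up. Full scale, the value 1, is 150 mm for a shift and 45 degrees for a turn. A row lasts 1/10 s, in which the tool goes at most 50 mm and 8.59 degrees, less where a joint would pass 70% of its speed; a pose out of reach is approached as far as the arm can. A call with a number of a shift or a turn outside -1 to 1 is refused whole. A call with a gripper value outside its range is refused whole. The fingers move at their own pace and stop on an object; the grip force is fixed at half the most. Time passes only in rows, so rows that do not move let the fingers close. It gives the time, the measured TCP pose, the force, the opening and the grip force at its end, in the units of the state.
- ctrl.read_state(): the state, without advancing time (a new reading comes with each control period).
- ctrl.get_image(name): name is "side" or "top"; returns a dict with "img" (400x640x3 uint8, red, green, blue), "fx", "fy", "cx", "cy" (pixels), "dist" ([k1, k2, p1, p2, k3] as OpenCV has them; the pictures are not rectified), "R" (3x3) and "t" (3): a world point X has camera coordinates R X + t. Camera axes: x right, y down, z forward; pixel columns grow to the right and rows downward; lengths in mm; the calibration is good to about 2 mm. A picture is of the moment at which its call begins. There is no depth.
- ctrl.finish_job(): hands the job in; it is judged then, once.
Trained networks look in a picture, given as the dict that the camera call returned (one of the last four; its "shot" number tells which), for a name from the list of things; names that differ only in an ending like _2 or _b are one class to them, and where a whole thing is asked for, a point or a joint stands for the part that bears it (a point fixed in the world has none). Each returns a list of dicts, best first, with "score" (0 to 1); they miss things now and then, are a little off and sometimes report something else, mostly with a low value. They report only what shows in the picture. A call takes as long as a camera call.
- ctrl.recognise(picture, thing): "centre" ([column, row] in pixels, amid what is visible of it).
The state is a dict: "clock": time; "qpos": joint angles; "qd": joint speeds; "tau": joint torques, N m; "eef_pos": TCP position; "tool_rot": TCP orientation; "force": force on the tool from outside, world axes, zero at the start; "torque": the same for the moment, N m; "width": finger opening in mm; "gripper_force": force on a finger pad.
Only numpy, scipy, OpenCV 4.12 (cv2) and the standard library are available. Lean on these libraries where they do the work, as an engineer would, in place of code of your own. Each camera call takes 0.05 s, during which the arm holds its last target. There are 200 camera calls.

## Working session

There is one attempt and no reset: what is moved stays moved. The work goes in short steps, Python scripts to look and compute and a tool call to move; the robot and the scene stay as the last step left them, time stands still between calls to the robot, and variables do not carry over. Pictures are saved under pics/ and viewed, at most 10 in all, crops included, and the job is handed in when it is done.

Besides the shell and the picture viewer there is one more tool, called as a command line: name --argument value ..., lists and objects as JSON in quotes. step_arm: Moves the arm, as the interface text tells. Shift numbers are shares of 150 mm and turn numbers shares of 45 degrees, none past 1 either way. Its arguments: {"type":"object","properties":{"series":{"type":"array","items":{"type":"array","items":{"type":"array","items":{"type":"number","minimum":-1,"maximum":1}}}}},"required":["series"]}

```bash
mkdir -p pics; cat > h.py <<'E'
import numpy as np, cv2
from cell import ctrl
def ray(p,uv,z):
    K=np.array([[p['fx'],0,p['cx']],[0,p['fy'],p['cy']],[0,0,1]])
    n=cv2.undistortPoints(np.array([[uv]],float),K,np.array(p['dist'],float))[0,0]
    R=np.array(p['R']);t=np.array(p['t']).ravel()
    c=-R.T@t; d=R.T@np.array([n[0],n[1],1]); return c+d*(z-c[2])/d[2]
E
python3 - <<'E'
from h import *
for n in ['top','side']:
    p=ctrl.get_image(n); cv2.imwrite(f'pics/{n}0.png',p['img'][:,:,::-1])
    R=np.array(p['R']);print(n,-R.T@np.array(p['t']).ravel())
    for i in ['touch_panel','disc_center','gap']+['dot%d'%k for k in range(1,10)]:
        for r in ctrl.recognise(p,i)[:2]:
            print(i,r['score'],np.round(r['centre'],1),np.round(ray(p,r['centre'],189),1))
s=ctrl.read_state();print(s)
E
```

```text
top [ 390.10892129   28.41616233 1276.31234071]
touch_panel 0.78 [326.  193.5] [560.6  -5.1 189. ]
touch_panel 0.34 [325.3 195.1] [556.9  -3.5 189. ]
disc_center 0.69 [325.5 190.6] [567.1  -3.9 189. ]
gap 0.58 [326. 195.] [557.2  -5.1 189. ]
gap 0.23 [490.6 155.3] [ 654.6 -384.3  189. ]
dot1 0.96 [327.4 190. ] [568.5  -8.1 189. ]
dot2 0.96 [327.4 190. ] [568.5  -8.1 189. ]
dot3 0.96 [327.4 190. ] [568.5  -8.1 189. ]
dot4 0.96 [327.4 190. ] [568.5  -8.1 189. ]
dot5 0.96 [327.4 190. ] [568.5  -8.1 189. ]
dot6 0.96 [327.4 190. ] [568.5  -8.1 189. ]
dot7 0.96 [327.4 190. ] [568.5  -8.1 189. ]
dot8 0.96 [327.4 190. ] [568.5  -8.1 189. ]
dot9 0.96 [327.4 190. ] [568.5  -8.1 189. ]
side [ -49.76303618 -590.24784462 1068.24922335]
touch_panel 0.67 [317.4 194.6] [549.6 -22.  189. ]
disc_center 0.65 [317.9 191.4] [558.9 -14.6 189. ]
disc_center 0.45 [316.5 194.2] [548.8 -19.3 189. ]
gap 0.56 [320.8 189.9] [568.5 -16.  189. ]
dot1 0.63 [316.  190.6] [557.3  -9.  189. ]
dot2 0.63 [316.  190.6] [557.3  -9.  189. ]
dot3 0.63 [316.  190.6] [557.3  -9.  189. ]
dot4 0.63 [316.  190.6] [557.3  -9.  18
[... 208 characters left out ...]
7.3  -9.  189. ]
{'clock': 1.3, 'qpos': array([-1.34084204,  0.6284229 ,  0.03848664,  1.51743331, -0.02701112,
        0.99633764, -0.01998399]), 'qd': array([-0.00072063,  0.0008009 ,  0.00207883, -0.00037863,  0.00049074,
        0.00057878, -0.00099886]), 'tau': array([ 6.59362140e-04, -5.63274908e+01,  1.22638028e+00, -1.93791229e+01,
        1.11345176e-02,  1.25850587e-03,  1.22428265e-06]), 'eef_pos': array([189.40859176, 621.76965239, 231.28763889]), 'tool_rot': array([-3.14150838e+00, -5.02909577e-05,  2.84583339e+00]), 'force': array([-0.87996614,  0.31541028, -0.24456859]), 'torque': array([-0.0280427 , -0.03444332, -0.01072011]), 'gripper_force': 0.0, 'width': 85.48849187115604}
```

```bash
python3 - <<'E'
import cv2,numpy as np
a=cv2.imread('pics/top0.png');b=cv2.imread('pics/side0.png')
cv2.imwrite('pics/topc.png',cv2.resize(a[140:250,250:400],None,fx=5,fy=5,interpolation=cv2.INTER_CUBIC))
E
```

```text
(no output)
```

View pics/top0.png

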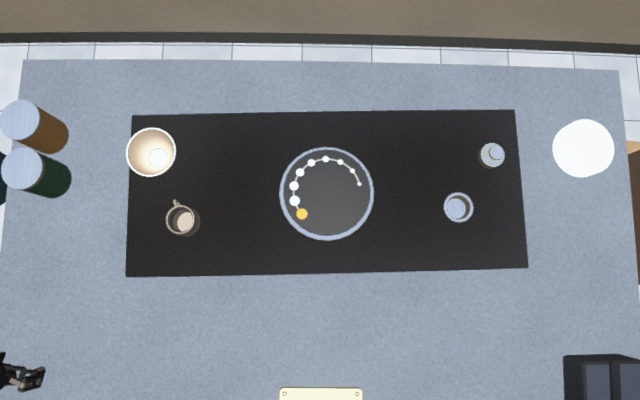

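View pics/topc.png

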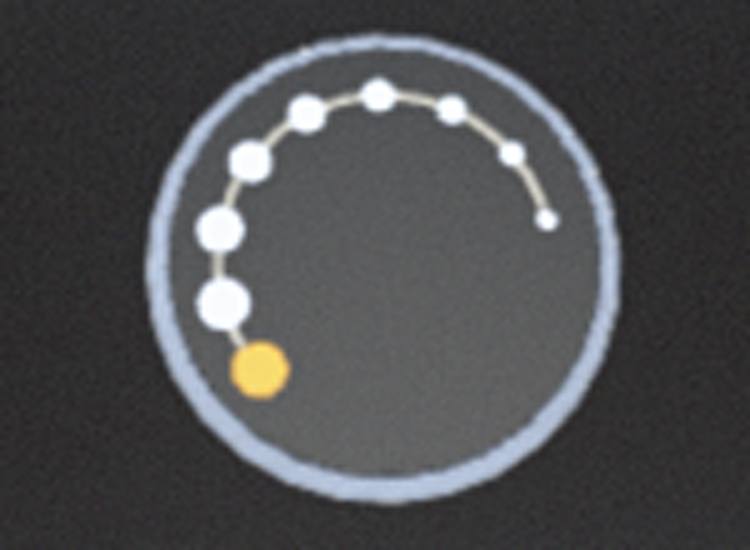

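View pics/side0.png

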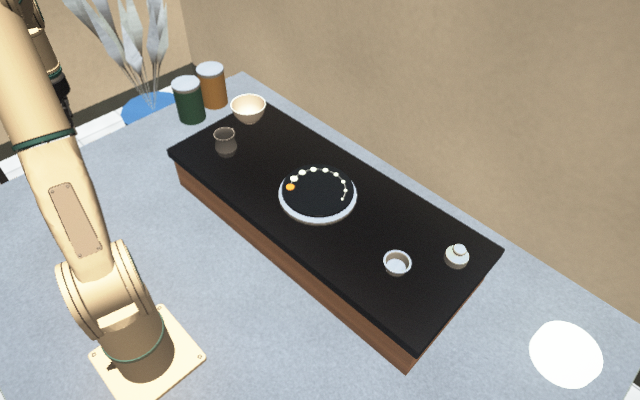

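Top view: panel centred near (326,193), with dot 1 at (359,184), the row running counter-clockwise over the top to the orange dot at (302,214). The side view agrees, orange at (290,187). Next I fit the dot model to the blobs.

```bash
cat >> h.py <<'E'
from scipy.optimize import least_squares
def proj(p,X):
    K=np.array([[p['fx'],0,p['cx']],[0,p['fy'],p['cy']],[0,0,1.]])
    return cv2.projectPoints(np.array(X,float),cv2.Rodrigues(np.array(p['R'],float))[0],np.array(p['t'],float).reshape(3,1),K,np.array(p['dist'],float))[0][:,0]
def dots(x,y,a,z=189):
    t=a+np.radians(26)*(np.arange(9)-4); return np.c_[x+75*np.cos(t),y+75*np.sin(t),np.full(9,z)]
def blobs(p,q0):
    g=p['img'].max(2).astype(float); out=[]; win=3
    for k,(u,v) in enumerate(q0):
        for _ in range(4):
            r=3+k*.25; U,V=np.meshgrid(np.arange(640),np.arange(400)); w=np.clip(g-150,0,None)*(np.hypot(U-u,V-v)<r)
            if w.sum()==0: u=v=np.nan;break
            u,v=(U*w).sum()/w.sum(),(V*w).sum()/w.sum()
        out.append((u,v))
    return np.array(out)
E
python3 - <<'E'
from h import *
T=ctrl.get_image('top');S=ctrl.get_image('side')
q=np.array([(546,220),(511,154),(452,109),(378,95),(307,113),(250,161),(219,230),(223,304),(260,370)])/5-.4+[250,140]
bt=blobs(T,q)
f=lambda P,B:lambda v:np.nan_to_num(np.concatenate([(proj(p,dots(*v))-b).ravel() for p,b in zip(P,B)]))
v=least_squares(f([T],[bt]),[562,-5,.5],x_scale=[1,1,.01]).x; print('top',v,np.abs(f([T],[bt])(v)).max())
ps=proj(S,dots(*v)); bs=blobs(S,ps); print(np.round(ps-bs,1).tolist())
w=least_squares(f([S],[bs]),v,x_scale=[1,1,.01]).x; print('side',w,np.abs(f([S],[bs])(w)).max())
b=least_squares(f([T,S],[bt,bs]),v,x_scale=[1,1,.01]).x; print('both',b); print(np.round(dots(*b),1).tolist())
print(ctrl.read_state()['clock'])
E
```

```text
top [ 5.65661299e+02 -6.08924321e+00  4.98405122e-01] 0.17282872719462716
[[-0.1, 1.0], [0.1, 0.7], [0.2, 0.5], [0.1, 0.7], [0.2, 0.7], [0.1, 0.7], [0.1, 0.6], [0.1, 0.6], [0.1, 0.7]]
side [ 5.67401451e+02 -4.06630469e+00  5.01224720e-01] 0.24868792565047215
both [ 5.66071586e+02 -5.54594312e+00  4.99382910e-01]
[[585.0, -78.1, 189.0], [614.9, -62.5, 189.0], [634.9, -35.3, 189.0], [641.0, -2.1, 189.0], [631.9, 30.4, 189.0], [609.5, 55.6, 189.0], [578.3, 68.4, 189.0], [544.6, 66.3, 189.0], [515.3, 49.7, 189.0]]
1.4
```

step_arm --series '[[[0,0,-0.1883,0,0,-0.15,1],[0,0,-0.1883,0,0,-0.15,1],[0,0,0,-0.13,-0.23,0,1],[0,0,0,-0.13,-0.23,0,1],[0,0,0,-0.13,-0.23,0,1],[0,0,0,-0.13,-0.23,0,1],[0,0,0,-0.13,-0.23,0,1],[0,0,0,-0.13,-0.23,0,1],[0,0,0,-0.13,-0.23,0,1],[0,0,0,-0.13,-0.23,0,1],[0,0,0,-0.13,-0.23,0,1],[0,0,0,-0.13,-0.23,0,1]]]'

```text
clock: 2.6
eef_pos: [385.1, 275.4, 276.6]
tool_rot: [3.141, 0.001, -3.142]
force: [1.0, 0.7, 0.3]
width: -0.2
gripper_force: 0.0
```

step_arm --series '[[[0,0,0,-0.133,-0.236,0,1],[0,0,0,-0.133,-0.236,0,1],[0,0,0,-0.133,-0.236,0,1],[0,0,0,-0.133,-0.236,0,1],[0,0,0,-0.133,-0.236,0,1],[0,0,0,-0.133,-0.236,0,1],[0,0,0,-0.133,-0.236,0,1],[0,0,0,-0.133,-0.236,0,1],[0,0,0,-0.133,-0.236,0,1],[0,0,0,-0.133,-0.236,0,1],[0,0,0,0,0,0.2,1],[0,0,0,0,0,0.2,1]]]'

```text
clock: 3.8
eef_pos: [585.1, -79.3, 216.2]
tool_rot: [-3.141, 0.003, 3.138]
force: [-0.0, -0.3, -1.2]
width: -0.1
gripper_force: 0.0
```

```bash
python3 - <<'E'
from h import *
S=ctrl.get_image('side');T=ctrl.get_image('top');s=ctrl.read_state();print(s['eef_pos'],s['force'],s['tool_rot'])
c=[cv2.resize(p['img'][a:a+100,b:b+110,::-1],None,fx=6,fy=5.9,interpolation=cv2.INTER_CUBIC) for p,a,b in((S,130,275),)]
print(proj(S,[s['eef_pos'],[585,-78.1,189]]),proj(T,[s['eef_pos']]))
cv2.imwrite('pics/s1.png',c[0])
E
```

```text
[581.04694039 -77.04336981 212.67528144] [ 0.02122311 -0.14874004 -0.3955911 ] [ 3.14060325 -0.00811846  3.14105489]
[[341.06320615 193.47849906]
 [341.79485046 199.06731301]] [[359.06876481 183.0742673 ]]
```

View pics/s1.png

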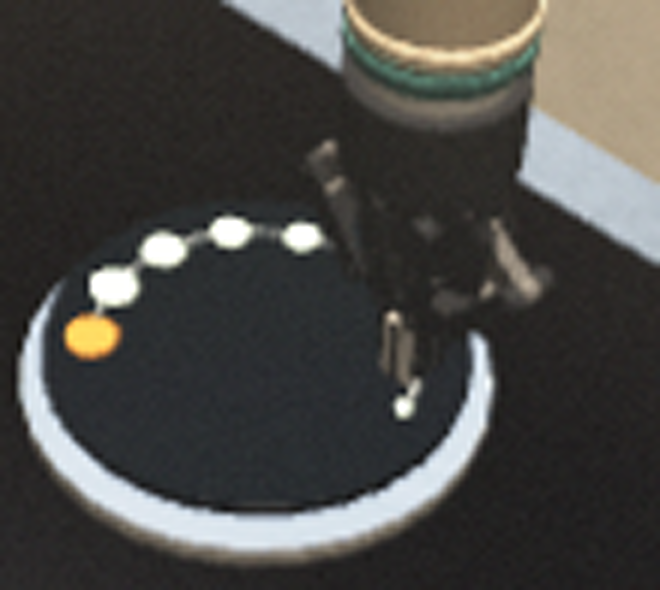

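The closed tips hang right above dot 1 (crop 400,378 against the dot at 404,405). Let it settle, then check the offsets.

step_arm --series '[[[0,0,0,0,0,0,1],[0,0,0,0,0,0,1],[0,0,0,0,0,0,1],[0,0,0,0,0,0,1]]]'

```text
clock: 4.3
eef_pos: [584.6, -77.1, 217.6]
tool_rot: [-3.141, 0.002, -3.141]
force: [0.9, 0.1, -1.4]
width: -0.2
gripper_force: 0.0
```

step_arm --series '[[[0,0,0,0,0,0.03,1],[0,0,0,0,0,0.03,1],[0,0,0,0,0,0,1],[0,0,0,0,0,0,1]]]'

```text
clock: 4.7
eef_pos: [583.7, -77.2, 207.0]
tool_rot: [3.142, -0.001, -3.142]
force: [-0.4, -0.6, -0.4]
width: -0.3
gripper_force: 0.0
```

step_arm --series '[[[0,0,0,0,0,0,1]]]'

```text
clock: 4.8
eef_pos: [583.9, -77.2, 207.2]
tool_rot: [3.142, -0.0, 3.142]
force: [1.8, 0.1, -1.1]
width: -0.3
gripper_force: 0.0
```

step_arm --series '[[[0,0,0,0,0,0,1]]]'

```text
clock: 4.9
eef_pos: [584.0, -77.2, 207.4]
tool_rot: [3.142, 0.0, 3.142]
force: [-0.6, -0.2, 0.5]
width: -0.0
gripper_force: 0.0
```

step_arm --series '[[[0,0,0,-0.007,-0.006,0.0133,1],[0,0,0,0,0,0.0133,1],[0,0,0,0,0,0.0133,1],[0,0,0,0,0,0.0133,1],[0,0,0,0,0,0.0133,1],[0,0,0,0,0,0.0133,1],[0,0,0,0,0,0.0133,1],[0,0,0,0,0,0.0133,1],[0,0,0,0,0,0,1],[0,0,0,0,0,0,1]]]'

```text
clock: 5.9
eef_pos: [585.0, -78.1, 191.3]
tool_rot: [3.142, -0.0, 3.142]
force: [0.7, 0.1, 0.5]
width: -0.1
gripper_force: 0.0
```

step_arm --series '[[[0,0,0,0,0,0.008,1],[0,0,0,0,0,0.008,1],[0,0,0,0,0,0.008,1],[0,0,0,0,0,0.008,1],[0,0,0,0,0,0,1],[0,0,0,0,0,0,1]]]'

```text
clock: 6.5
eef_pos: [585.1, -78.1, 186.7]
tool_rot: [3.142, 0.0, 3.142]
force: [-0.2, 0.5, 2.3]
width: 0.1
gripper_force: 1.3
```

step_arm --series '[[[0,0,0,0,0,0,1]]]'

```text
clock: 6.6
eef_pos: [585.1, -78.1, 186.7]
tool_rot: [3.142, 0.0, 3.142]
force: [-0.1, -0.3, 3.1]
width: -0.5
gripper_force: 1.3
```

step_arm --series '[[[0,0,0,0,0,0,1]]]'

```text
clock: 6.7
eef_pos: [585.1, -78.1, 186.7]
tool_rot: [3.142, 0.0, 3.142]
force: [-1.0, -0.9, 2.9]
width: 0.0
gripper_force: 1.3
```

```bash
python3 - <<'E'
from h import *
S=ctrl.get_image('side');s=ctrl.read_state();print(s['eef_pos'],s['force'])
cv2.imwrite('pics/s2.png',cv2.resize(S['img'][130:230,275:385,::-1],None,fx=6,fy=6,interpolation=cv2.INTER_CUBIC))
E
```

```text
[585.09266018 -78.12953431 186.67010842] [-0.16292838  0.54593061  2.68621314]
```

View pics/s2.png

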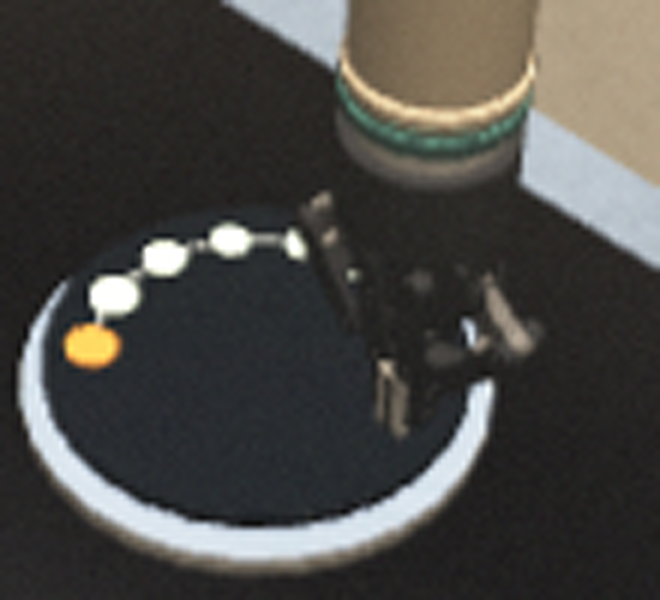

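The tips rest on dot 1 with the disc about 2.3 mm down at 2.8 N. Next I work out the stroke rows: 13° chords of 4 rows each.

```bash
python3 - <<'E'
import numpy as np
x,y,a=566.07,-5.55,.49938
t=a+np.radians(13)*(np.arange(17)-8)
P=np.c_[x+75*np.cos(t),y+75*np.sin(t)]
c=np.array([585.0,-78.1])
for p in P[1:]:
    d=np.round((p-c)/150/4,3); c=c+d*600; print(-d[0],d[1],c.round(1))
E
```

```text
-0.026 0.01 [600.6 -72.1]
-0.024 0.016 [615.  -62.5]
-0.019 0.021 [626.4 -49.9]
-0.014 0.024 [634.8 -35.5]
-0.008 0.027 [639.6 -19.3]
-0.002 0.029 [640.8  -1.9]
0.004 0.028 [638.4  14.9]
0.011 0.026 [631.8  30.5]
0.016 0.023 [622.2  44.3]
0.021 0.019 [609.6  55.7]
0.025 0.013 [594.6  63.5]
0.027 0.008 [578.4  68.3]
0.028 0.002 [561.6  69.5]
0.028 -0.005 [544.8  66.5]
0.026 -0.011 [529.2  59.9]
0.023 -0.017 [515.4  49.7]
```

step_arm --series '[[[0,0,0,-0.026,0.01,0,1],[0,0,0,-0.026,0.01,0,1],[0,0,0,-0.026,0.01,0,1],[0,0,0,-0.026,0.01,0,1],[0,0,0,-0.024,0.016,0,1],[0,0,0,-0.024,0.016,0,1],[0,0,0,-0.024,0.016,0,1],[0,0,0,-0.024,0.016,0,1]]]'

```text
clock: 7.55
eef_pos: [615.3, -62.3, 186.5]
tool_rot: [-3.142, -0.0, -3.142]
force: [-1.8, -1.7, 3.4]
width: -0.1
gripper_force: 1.4
```

Tracking well.

step_arm --series '[[[0,0,0,-0.019,0.021,0,1],[0,0,0,-0.019,0.021,0,1],[0,0,0,-0.019,0.021,0,1],[0,0,0,-0.019,0.021,0,1],[0,0,0,-0.014,0.024,0,1],[0,0,0,-0.014,0.024,0,1],[0,0,0,-0.014,0.024,0,1],[0,0,0,-0.014,0.024,0,1],[0,0,0,-0.008,0.027,0,1],[0,0,0,-0.008,0.027,0,1],[0,0,0,-0.008,0.027,0,1],[0,0,0,-0.008,0.027,0,1]]]'

```text
clock: 8.75
eef_pos: [639.7, -19.0, 186.6]
tool_rot: [-3.142, 0.0, 3.142]
force: [-0.2, -2.1, 2.7]
width: -0.0
gripper_force: 1.4
```

step_arm --series '[[[0,0,0,-0.002,0.029,0,1],[0,0,0,-0.002,0.029,0,1],[0,0,0,-0.002,0.029,0,1],[0,0,0,-0.002,0.029,0,1],[0,0,0,0.004,0.028,0,1],[0,0,0,0.004,0.028,0,1],[0,0,0,0.004,0.028,0,1],[0,0,0,0.004,0.028,0,1],[0,0,0,0.011,0.026,0,1],[0,0,0,0.011,0.026,0,1],[0,0,0,0.011,0.026,0,1],[0,0,0,0.011,0.026,0,1]]]'

```text
clock: 9.95
eef_pos: [631.7, 30.8, 186.6]
tool_rot: [3.142, 0.0, 3.142]
force: [0.7, -1.8, 3.6]
width: -0.3
gripper_force: 1.4
```

step_arm --series '[[[0,0,0,0.016,0.023,0,1],[0,0,0,0.016,0.023,0,1],[0,0,0,0.016,0.023,0,1],[0,0,0,0.016,0.023,0,1],[0,0,0,0.021,0.019,0,1],[0,0,0,0.021,0.019,0,1],[0,0,0,0.021,0.019,0,1],[0,0,0,0.021,0.019,0,1],[0,0,0,0.025,0.013,0,1],[0,0,0,0.025,0.013,0,1],[0,0,0,0.025,0.013,0,1],[0,0,0,0.025,0.013,0,1]]]'

```text
clock: 11.15
eef_pos: [594.3, 63.7, 186.6]
tool_rot: [3.141, 0.0, 3.142]
force: [2.6, -0.8, 3.5]
width: 0.1
gripper_force: 1.4
```

step_arm --series '[[[0,0,0,0.027,0.008,0,1],[0,0,0,0.027,0.008,0,1],[0,0,0,0.027,0.008,0,1],[0,0,0,0.027,0.008,0,1],[0,0,0,0.028,0.002,0,1],[0,0,0,0.028,0.002,0,1],[0,0,0,0.028,0.002,0,1],[0,0,0,0.028,0.002,0,1],[0,0,0,0.028,-0.005,0,1],[0,0,0,0.028,-0.005,0,1],[0,0,0,0.028,-0.005,0,1],[0,0,0,0.028,-0.005,0,1]]]'

```text
clock: 12.35
eef_pos: [544.4, 66.4, 186.5]
tool_rot: [3.141, 0.0, 3.141]
force: [2.2, 0.2, 2.2]
width: 0.5
gripper_force: 1.4
```

step_arm --series '[[[0,0,0,0.026,-0.011,0,1],[0,0,0,0.026,-0.011,0,1],[0,0,0,0.026,-0.011,0,1],[0,0,0,0.026,-0.011,0,1],[0,0,0,0.023,-0.017,0,1],[0,0,0,0.023,-0.017,0,1],[0,0,0,0.023,-0.017,0,1],[0,0,0,0.023,-0.017,0,1],[0,0,0,0,0,0,1],[0,0,0,0,0,0,1],[0,0,0,0,0,0,1],[0,0,0,0,0,0,1]]]'

```text
clock: 13.55
eef_pos: [514.4, 49.0, 186.2]
tool_rot: [-3.141, -0.002, 3.141]
force: [-2.1, -1.7, 2.4]
width: -0.0
gripper_force: 1.5
```

```bash
python3 - <<'E'
from h import *
S=ctrl.get_image('side');s=ctrl.read_state();print(s['eef_pos'],s['force'],s['clock'],proj(S,[[515.3,49.7,187]]))
cv2.imwrite('pics/s3.png',cv2.resize(S['img'][130:230,245:375,::-1],None,fx=6,fy=6,interpolation=cv2.INTER_CUBIC))
E
```

```text
[514.47982859  49.0751409  186.19409338] [-1.65710836 -1.72828625  4.00862131] 13.6 [[289.79154502 187.47058954]]
```

View pics/s3.png

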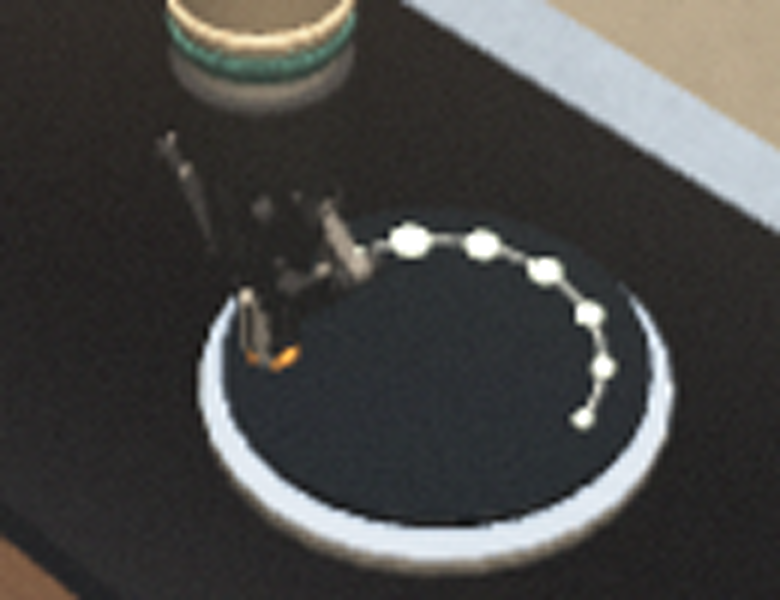

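The closed tips rest on the orange dot (crop 268,350), with its edges showing on both sides. The disc is about 2.8 mm down at 3–4 N.

```bash
python3 -c "
from cell import ctrl
print(ctrl.finish_job())"
```

```text
the job is handed in; nothing more can be done
None
```

The job is handed in: one unbroken stroke ran from dot 1 to the orange dot with readings of 2–4 N, and the fingertips are still resting on the orange dot with the disc about 2.8 mm down; I did not re-image the four loose things afterwards.

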